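# Sort the cleaned engine parts

### The arm

A 7-joint arm with a two-finger parallel gripper is mounted at the origin on the work surface. World frame = base frame: x ahead of the robot, y to its left, z up, the work surface at z = 0. Lengths are in m, angles in rad, forces in N, time in s.
With the tool pointing down it reaches from about 0.4 to 0.9 m from the base axis. Payload 5.5 kg.
Tool frame: the origin (TCP) lies midway between the tips of the shut fingers; the grasp point (between the pads) lies 19 mm behind it; z points along the fingers, y is the line along which they close (so a half turn about z gives the same grasp; the last joint's range is limited). The gripper opens to 92 mm and grips with 3 to 60 N. Pads are 19 mm wide; open, the fingers measure 130 mm over their backs; the gripper's body (75 mm by 190 mm) begins 47 mm behind the grasp point.
Start: joints at [-0.955, 0.501, -0.427, 1.55, 0.221, 1.138, -0.21], TCP at [0.225, 0.61, 0.227] pointing down, gripper open.
Joint ranges: [-2.88, 2.88], [-0.31, 2.03], [-1.54, 1.56], [0.2, 2.42], [-1.41, 4.55], [0.19, 2.02], [-2.57, 2.57]. Speed limits (rad/s): [2.57, 2.57, 3.14, 3.14, 3.14, 3.14, 3.14].

### API

Orientations are given as a rotation vector (axis times angle).
In Python, from rig import robot, vision gives the robot as it stands.
- The arm moves only by the shell command python3 -m jog 'ROWS' [FORCE]. ROWS is JSON, a list of rows, each a list of 7 numbers: the shift along the world's x, y, z in mm, then the turn, a rotation vector about the world's x, y, z in degrees, then the opening in per cent of the stroke, from 0 (shut) to 100 (fully open). A call has 1 to 8 rows; each row is the pose to reach, as a shift and turn from the pose commanded when the call began; what a row does not reach only later rows make up. A row lasts 1/12 s, in which the tool goes at most 41.7 mm and 7.16 degrees, less where a joint would pass 70% of its speed; a pose out of reach is approached as far as the arm can. A call with a gripper value outside its range is refused whole. The fingers move at their own pace and stop on an object; FORCE is the grip in N (left out, the last holds). Time passes only in rows, so rows that repeat a pose let the fingers close. It gives the time, the measured TCP pose, the force, the opening and the grip force at its end, in the units of the state.
- robot.state(): the state, without advancing time (a new reading comes with each control period).
- vision.read_camera(name): name is "side" or "top"; returns a dict with "image" (420x560x3 uint8, red, green, blue), "fov_y" (degrees; the focal length in pixels is half the picture's height over the tangent of half this angle, whatever the lens; pixels are square), "cx", "cy" (the principal point, pixels), "eye" and "rotation" of the camera in the world. Camera axes: x right, y down, z forward; pixel columns grow to the right and rows downward; lengths in m; the calibration is good to about 2 mm. A picture is of the moment at which its call begins. There is no depth.
- robot.hand_in(): hands the job in; it is judged then, once.
The state is a dict: "clock": time; "joints": joint angles; "joint_vel": joint speeds; "joint_torque": joint torques, N m; "position": TCP position; "orientation": TCP orientation; "ft_force": force on the tool from outside, world axes, zero at the start; "moment": the same for the moment, N m; "finger_gap": opening from 0.0 (shut) to 1.0 (fully open); "grasp_force": force on a finger pad.
Only numpy, scipy, OpenCV 4.12 (cv2) and the standard library are available. Lean on these libraries where they do the work, as an engineer would, in place of code of your own. Each camera call takes 0.05 s, during which the arm holds its last target. There are 200 camera calls.

### The job

Sort the cleaned engine parts on the bench: thread the two bearing rings flat over the post of the ring stand, the larger ring at the bottom and the smaller on top of it, stand the piston crown up on the floor of the round dish, and lay both rocker arms flat on the floor of the long tray, not on top of one another. Do not shift the carburettor, and leave everything let go of and at rest.

Things in the scene. Friction and masses are not known exactly. Their poses are not given: they have to be found in the camera images.
- rocker_a: a steel rocker arm lying flat: a bar 85 mm long along its x axis, 20 mm high at its middle, with a square pivot block in the middle (28 mm along x, 24 mm wide along y, 20 mm high, dark round mark on top); the arms to either side are 14 mm high and 15 to 18 mm wide. Grip the block across y. Loose, 80 to 170 g. Origin: underside, under the block's centre; z up. The two rocker arms are alike.
- rocker_b: a steel rocker arm lying flat: a bar 85 mm long along its x axis, 20 mm high at its middle, with a square pivot block in the middle (28 mm along x, 24 mm wide along y, 20 mm high, dark round mark on top); the arms to either side are 14 mm high and 15 to 18 mm wide. Grip the block across y. Loose, 80 to 170 g. Origin: underside, under the block's centre; z up. Alike to rocker_a.
- large_ring: the larger steel bearing ring, lying flat: outside diameter 60 mm, bore 34 mm, 16 mm high, 100 to 210 g, loose. Origin: centre of its underside; z is its axis.
- small_ring: the smaller steel bearing ring, lying flat: outside diameter 46 mm, bore 30 mm, 16 mm high, 60 to 130 g, loose. Origin: centre of its underside; z is its axis.
- piston: an aluminium engine piston standing crown up: a plain cylinder 52 mm in diameter and 50 mm high with three dark ring grooves near its top, 150 to 310 g, loose. Origin: centre of its underside; z up through the crown.
- long_tray: the long rectangular open steel tray, fixed to the bench: 110 mm along its x axis, 190 mm along its y axis, walls 3 mm thick and 22 mm high overall, floor 3 mm thick. Origin: centre of its underside, on the bench top.
- round_dish: the round shallow open steel dish, fixed to the bench: 136 mm across the rim, 18 mm high overall, wall 3 mm, floor 4 mm thick, flat floor about 108 mm across. Origin: centre of its underside, on the bench top.
- ring_stand: the ring stand, fixed to the bench: a round dark base 96 mm in diameter and 12 mm thick with one upright steel post of 14 mm diameter at its centre, whose rounded top is 62 mm above the bench. Origin: centre of the base's underside, on the bench top; z runs up the post.
- carburettor: a bystander to leave alone: a grey cast carburettor body, about 60 by 95 by 60 mm (its longer side along its y axis), loose, 0.8 kg, at the right edge of the parts seen from the robot. Origin: centre of its underside.

How it is judged:
At the end, for the whole second after the job is handed in: At rest: rocker arms flat on the tray floor (origin 50/90 mm from its centre in x/y); piston crown up on the dish floor, 35 mm from centre; rings flat round the post (13 mm off axis), lower faces 12 mm (larger) and 28 mm (smaller) +-5 over the stand underside; tilts under 0.12 rad (x of rocker_a in the frame of long_tray between -0.05 and 0.05 m and y of rocker_a in the frame of long_tray between -0.09 and 0.09 m and z of each of rocker_a, rocker_b in the frame of long_tray below 0.01 m and angle between each of rocker_a, rocker_b, piston's own z axis and vertical below 0.12 rad and x of rocker_b in the frame of long_tray between -0.05 and 0.05 m and y of rocker_b in the frame of long_tray between -0.09 and 0.09 m and horizontal distance between piston and round_dish below 0.035 m and z of piston in the frame of round_dish below 0.009 m and horizontal distance between each of large_ring, small_ring and ring_stand below 0.013 m and ((angle between large_ring's own z axis and vertical below 0.12 rad and z of large_ring in the frame of ring_stand between 0.007 and 0.017 m) or (angle between large_ring's own z axis and vertical above 3.02 rad and z of large_ring in the frame of ring_stand between 0.023 and 0.033 m)) and ((angle between small_ring's own z axis and vertical below 0.12 rad and z of small_ring in the frame of ring_stand between 0.023 and 0.033 m) or (angle between small_ring's own z axis and vertical above 3.02 rad and z of small_ring in the frame of ring_stand between 0.039 and 0.049 m)) and linear speed of each of rocker_a, rocker_b, large_ring, small_ring, piston below 0.02 m/s and angular speed of each of rocker_a, rocker_b, large_ring, small_ring, piston below 0.2 rad/s); the robot touches nothing.
It fails at once if the carburettor is shifted by more than 15 mm (distance of carburettor from where it was at the start of the episode above 0.015 m).
It also fails if it takes over 144 s, if anything falls off the work surface, if the arm or the gripper's body presses on something with over 40 N, if the wrist force passes 120 N, or if a joint passes its speed limit or range.

## Working session

There is one attempt and no reset: what is moved stays moved. The work goes in short steps, Python scripts to look and compute and a shell command to move; the robot and the scene stay as the last step left them, time stands still between calls to the robot, and variables do not carry over. Pictures are saved under pics/ and viewed, at most 14 in all, crops included, and the job is handed in when it is done.

```bash
ls; mkdir -p pics
python3 - <<'E'
from rig import robot, vision
import cv2
for n in ("top","side"):
    c=vision.read_camera(n); cv2.imwrite(f"pics/{n}0.png",c["image"][:,:,::-1])
    print(n,c["fov_y"],c["cx"],c["cy"],c["eye"],c["rotation"],[k for k in c])
print(robot.state())
E
```

```text
pics
top 42.132861972632256 276.77999027746273 211.30573833102204 [3.02500610e-01 1.17548711e-03 1.39029505e+00] [-2.12809045  2.1126912  -0.20115869] ['image', 'fov_y', 'cx', 'cy', 'eye', 'rotation']
side 47.60448878732184 282.73952826187906 215.9110146311487 [-0.10061151 -0.61829301  0.6834707 ] [-2.07367997  0.82633814 -0.4538677 ] ['image', 'fov_y', 'cx', 'cy', 'eye', 'rotation']
{'clock': 0.1, 'joints': array([-0.95478805,  0.5017808 , -0.42679084,  1.55131168,  0.22078818,
        1.13829174, -0.21027971]), 'joint_vel': array([ 0.00044784, -0.00309868, -0.00114228, -0.00076498,  0.0009067 ,
        0.00074355,  0.00017916]), 'joint_torque': array([-9.94725939e-03, -5.67871571e+01, -5.83849132e+00, -2.79917228e+01,
       -6.90622302e-02,  2.40577525e-02,  3.48976801e-05]), 'position': array([0.22442673, 0.60937145, 0.2257779 ]), 'orientation': array([-5.51187675e-01, -3.09247410e+00,  2.67244683e-03]), 'ft_force': array([-0.46435103,  0.08324017,  0.25285378]), 'moment': array([-0.00910542,  0.01895402, -0.01101938]), 'grasp_force': 0.0, 'finger_gap': 1.0024597291404505}
```

View pics/top0.png

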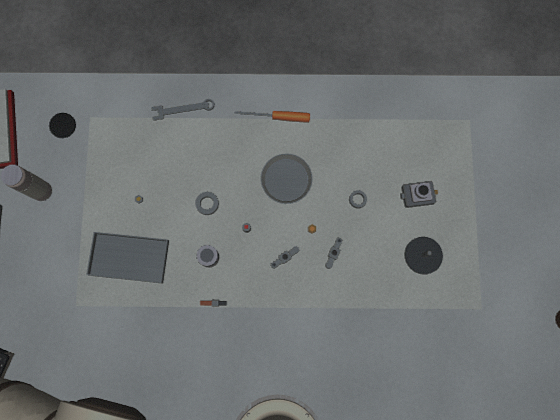

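View pics/side0.png

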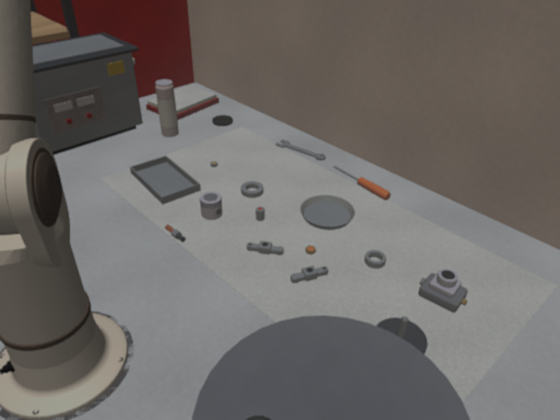

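The top view shows tray (128,257), piston (207,256), large ring (207,203), dish (287,178), small ring (358,199), rockers (285,257) and (334,253), stand (424,254) and carburettor (419,194). The side view shows the same parts: piston (211,206), large ring (252,188), small ring (375,258), rockers (265,247) and (310,273).

```bash
cat > h.py <<'E'
import numpy as np, cv2
from scipy.spatial.transform import Rotation as R
from rig import robot, vision
def ray(c,px):
    f=210/np.tan(np.radians(c["fov_y"])/2); px=np.atleast_2d(np.array(px,float))
    d=np.c_[(px[:,0]-c["cx"])/f,(px[:,1]-c["cy"])/f,np.ones(len(px))]
    return R.from_rotvec(c["rotation"]).apply(d)
def plane(c,px,z):
    d=ray(c,px); e=np.array(c["eye"]); return e+d*((z-e[2])/d[:,2])[:,None]
def blobs(c,win,thr=14,k=3):
    x0,y0,x1,y1=win; im=c["image"][y0:y1,x0:x1]
    im=cv2.resize(im,None,fx=4,fy=4,interpolation=cv2.INTER_CUBIC).astype(float)
    bg=np.median(im.reshape(-1,3),0)
    m=(np.abs(im-bg).max(2)>thr).astype(np.uint8)
    m=cv2.morphologyEx(m,cv2.MORPH_OPEN,np.ones((k,k)))
    cs,_=cv2.findContours(m,cv2.RETR_EXTERNAL,cv2.CHAIN_APPROX_NONE)
    b=max(cs,key=cv2.contourArea)[:,0].astype(float)
    return (b+.5)/4-.5+[x0,y0], m
def zoom(c,win,name,s):
    x0,y0,x1,y1=win; cv2.imwrite(name,cv2.resize(c["image"][y0:y1,x0:x1,::-1],None,fx=s,fy=s,interpolation=cv2.INTER_CUBIC))
E
python3 - <<'E'
from h import *
W={"top":dict(large=(188,183,227,222,8),small=(344,184,374,214,8),piston=(190,240,225,272,25),ra=(266,240,304,273,8),rb=(318,232,350,273,8),dish=(250,145,322,212,9),stand=(398,230,450,280,6),carb=(395,172,445,212,20)),
 "side":dict(large=(235,175,270,202,8),small=(357,244,392,274,8),piston=(195,188,228,222,25),ra=(242,236,288,260,8),rb=(286,260,334,288,8),dish=(292,192,364,232,9))}
for n in W:
  c=vision.read_camera(n); tiles=[]
  for k,(a,b,d,e,z) in W[n].items():
    q,m=blobs(c,(a,b,d,e)); P=plane(c,q,z/1000)[:,:2]*1000
    (o,s,t)=cv2.minAreaRect(P.astype(np.float32)); el=cv2.fitEllipse(P.astype(np.float32))
    print(n,k,"rect",np.round(o,1),np.round(s,1),round(t),"ell",np.round(el[0],1),np.round(el[1],1),round(el[2]))
    im=cv2.resize(c["image"][b:e,a:d,::-1],None,fx=4,fy=4,interpolation=cv2.INTER_CUBIC)
    cv2.drawContours(im,[((q-[a,b]+.5)*4).astype(int)],-1,(0,0,255),1)
    t=np.zeros((290,199,3),np.uint8); im=im[:290,:199]; t[:im.shape[0],:im.shape[1]]=im; tiles.append(t)
  while len(tiles)<8: tiles.append(np.zeros_like(tiles[0]))
  cv2.imwrite(f"pics/t_{n}.png",np.vstack([np.hstack(tiles[:4]),np.hstack(tiles[4:])]))
c=vision.read_camera("top")
print(plane(c,[(94,233),(169,239),(163,283),(87,275)],.022)*1000, plane(c,[(430,252)],.062)*1000)
E
```

```text
top large rect [590.4 185.9] [63.2 62.6] 47 ell [590.4 186. ] [61.3 63.7] 123
top small rect [ 603.4 -205. ] [47.7 49.2] 54 ell [ 603.7 -204.6] [47.2 49.6] 70
top piston rect [453.3 180. ] [38.4 36.4] 2 ell [453.7 180.2] [36.7 37.6] 113
top ra rect [452.4 -16.1] [28.8 87.5] 37 ell [452.1 -16.2] [25.6 88.8] 35
top rb rect [ 463.3 -140.9] [28.1 87.3] 67 ell [ 463.4 -140.6] [25.5 89. ] 67
top dish rect [658.1 -19.1] [135.3 135.8] 58 ell [658.2 -19. ] [134.9 135.2] 39
top stand rect [ 459.4 -369.1] [98.  99.4] 44 ell [ 459.7 -369. ] [97.1 99.3] 20
top carb rect [ 616.2 -360.6] [ 65.7 100.5] 8 ell [ 615.9 -359.5] [ 71.6 101.3] 9
side large rect [588.1 185.8] [84.1 61.4] 48 ell [588.3 185.7] [63.2 85.2] 140
side small rect [ 601.3 -205.2] [64.5 47.8] 31 ell [ 601.2 -205.2] [48.6 65. ] 121
side piston rect [452.7 182.9] [148.8  81.9] 51 ell [454.5 182.4] [ 89.5 164.6] 139
side ra rect [451.8 -15.1] [47.2 87.7] 34 ell [450.6 -16.2] [44.2 88.5] 33
side rb rect [ 461.7 -139. ] [42.7 89.8] 67 ell [ 461.4 -140.2] [40.  89.9] 71
side dish rect [666.1 -18.1] [171.1 196.7] 48 ell [663.4 -13.7] [191.6 225.4] 66
[[507.55946918 467.98859585  22.        ]
 [493.58034559 276.93868735  22.        ]
 [382.84954064 286.93504315  22.        ]
 [401.32658851 477.96141516  22.        ]] [[ 460.54440572 -370.95894953   62.        ]]
```

View pics/t_top.png

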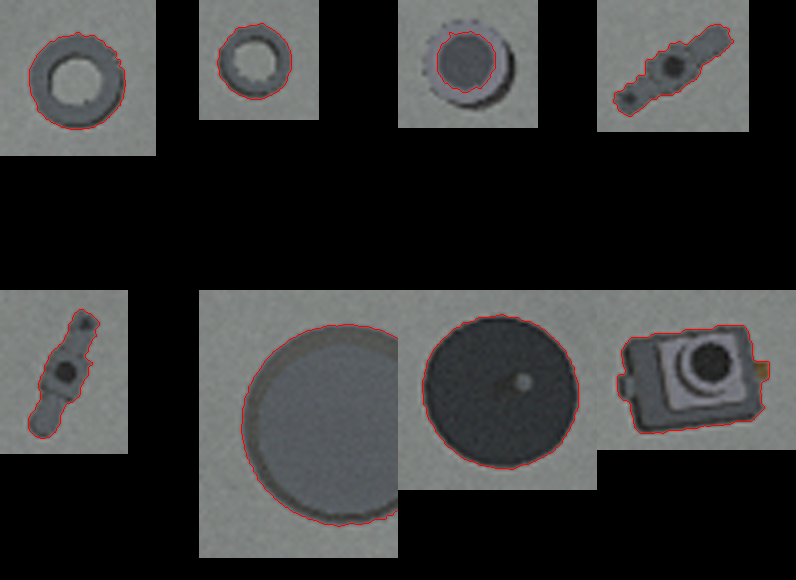

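View pics/t_side.png

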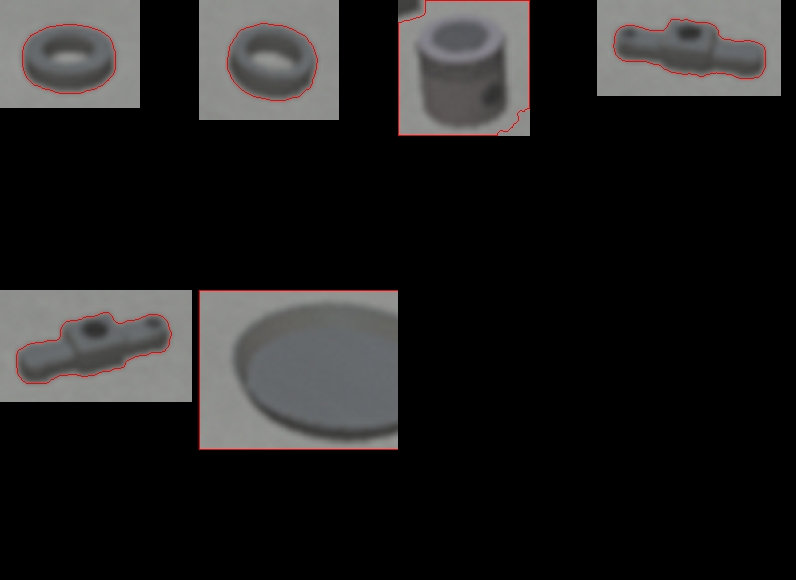

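The outlines are clean and sizes agree with the given ones (rings about 62 and 48 mm, rockers 87 mm, dish 135 mm, stand 98 mm, tray 110x191 mm). The two views agree to 2 mm. I'll start with the piston.

```bash
python3 -m jog '[[120,-230,-57,0,0,0,80],[120,-230,-57,0,0,0,80],[120,-230,-57,0,0,0,80],[120,-230,-57,0,0,0,80],[120,-230,-57,0,0,0,80],[120,-230,-57,0,0,0,80],[120,-230,-57,0,0,0,80],[120,-230,-57,0,0,0,80]]' 30; python3 -m jog '[[106,-203,-50,0,0,0,80],[106,-203,-50,0,0,0,80],[106,-203,-50,0,0,0,80],[106,-203,-50,0,0,0,80],[106,-203,-50,0,0,0,80],[106,-203,-50,0,0,0,80],[106,-203,-50,0,0,0,80],[106,-203,-50,0,0,0,80]]'
```

```text
clock: 0.92
position: [0.3472, 0.3742, 0.1685]
orientation: [0.563, 3.09, -0.007]
ft_force: [-0.3, -0.1, -0.1]
finger_gap: 0.801
grasp_force: 0.0
clock: 1.58
position: [0.4512, 0.1764, 0.1196]
orientation: [-0.556, -3.092, -0.0]
ft_force: [-0.6, 0.4, -0.5]
finger_gap: 0.8
grasp_force: 0.0
```

```bash
python3 -m jog '[[0,0,-40,0,0,0,80],[0,0,-80,0,0,0,80],[0,0,-104,0,0,0,80],[0,0,-104,0,0,0,80],[0,0,-104,0,0,0,30],[0,0,-104,0,0,0,30],[0,0,-104,0,0,0,30],[0,0,-104,0,0,0,30]]' 30; python3 -m jog '[[0,0,0,0,0,0,30],[0,0,0,0,0,0,30],[0,0,0,0,0,0,30],[0,0,20,0,0,0,30],[0,0,40,0,0,0,30],[0,0,60,0,0,0,30],[0,0,70,0,0,0,30],[0,0,70,0,0,0,30]]'
```

```text
clock: 2.25
position: [0.4519, 0.1778, 0.0176]
orientation: [0.55, 3.09, 0.003]
ft_force: [-0.5, 2.6, 7.9]
finger_gap: 0.562
grasp_force: 30.1
clock: 2.92
position: [0.4526, 0.1777, 0.0884]
orientation: [0.551, 3.088, 0.004]
ft_force: [0.1, 0.6, -3.1]
finger_gap: 0.564
grasp_force: 30.0
```

```bash
python3 -m jog '[[26,-25,0,0,0,0,30],[52,-49,0,0,0,0,30],[78,-74,0,0,0,0,30],[103,-98,0,0,0,0,30],[129,-123,0,0,0,0,30],[155,-147,0,0,0,0,30],[180,-172,0,0,0,0,30],[206,-196,0,0,0,0,30]]'; python3 -m jog '[[0,0,0,0,0,0,30],[0,0,0,0,0,0,30],[0,0,-20,0,0,0,30],[0,0,-40,0,0,0,30],[0,0,-55,0,0,0,30],[0,0,-55,0,0,0,30],[0,0,-55,0,0,0,30],[0,0,-55,0,0,0,30]]'
```

```text
clock: 3.58
position: [0.6565, -0.0208, 0.0841]
orientation: [-0.552, -3.091, 0.001]
ft_force: [-0.1, 0.1, -3.0]
finger_gap: 0.555
grasp_force: 30.0
clock: 4.25
position: [0.6568, -0.0184, 0.0312]
orientation: [0.55, 3.093, 0.001]
ft_force: [0.4, -0.1, -2.3]
finger_gap: 0.557
grasp_force: 30.0
```

```bash
python3 -m jog '[[0,0,-4,0,0,0,30],[0,0,-7,0,0,0,30],[0,0,-9,0,0,0,30],[0,0,-9,0,0,0,30],[0,0,-9,0,0,0,30]]'
```

```text
clock: 4.67
position: [0.6567, -0.0191, 0.0219]
orientation: [0.551, 3.093, 0.0]
ft_force: [-0.8, -0.9, -2.1]
finger_gap: 0.565
grasp_force: 30.0
```

```bash
python3 -m jog '[[0,0,-1,0,0,0,30],[0,0,-2,0,0,0,30],[0,0,-2,0,0,0,30],[0,0,-2,0,0,0,60],[0,0,-2,0,0,0,65],[0,0,-2,0,0,0,70],[0,0,-2,0,0,0,70],[0,0,-2,0,0,0,70]]'; python3 -m jog '[[0,0,20,0,0,0,70],[0,0,50,0,0,0,70],[0,0,90,0,0,0,80],[-15,40,90,0,0,0,88],[-30,80,90,0,0,0,88],[-42,120,90,0,0,0,88],[-55,160,90,0,0,0,88],[-67,205,90,0,0,0,88]]';  python3 -m jog '[[0,0,0,0,0,0,88],[0,0,0,0,0,0,88],[0,0,0,0,0,0,88]]'
python3 - <<'E'
from h import *
c=vision.read_camera("top"); zoom(c,(170,130,330,240),"pics/a.png",5)
E
```

```text
clock: 5.33
position: [0.6566, -0.019, 0.0196]
orientation: [-0.551, -3.093, -0.0]
ft_force: [1.1, 0.1, -0.1]
finger_gap: 0.696
grasp_force: 0.0
clock: 6.0
position: [0.5905, 0.1802, 0.1099]
orientation: [0.552, 3.093, 0.0]
ft_force: [0.3, 0.6, -0.0]
finger_gap: 0.881
grasp_force: 0.0
clock: 6.25
position: [0.5916, 0.1786, 0.1096]
orientation: [0.55, 3.093, -0.001]
ft_force: [0.6, -0.4, 0.9]
finger_gap: 0.877
grasp_force: 0.0
```

View pics/a.png

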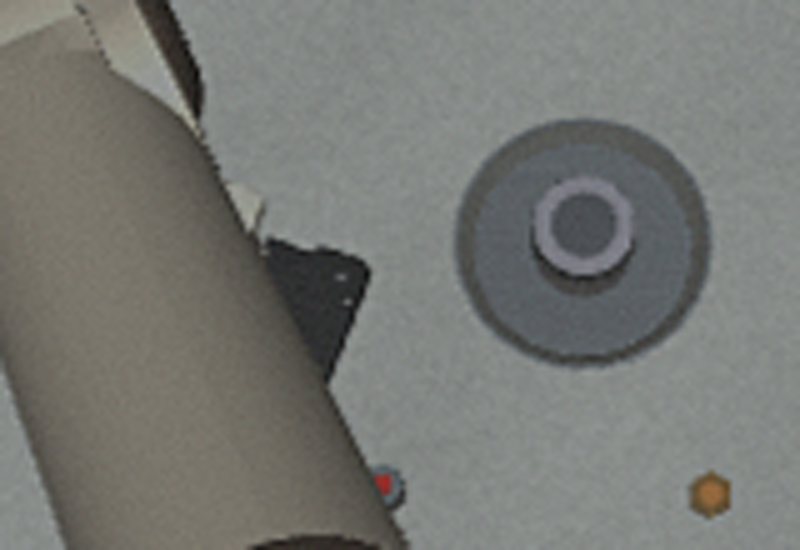

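The piston stands crown up at (583,225), inside the dish circle centred at (583,243) in this crop. Next is the large ring.

```bash
python3 -m jog '[[-2,7,-30,0,0,0,88],[-2,7,-65,0,0,0,88],[-2,7,-90,0,0,0,88],[-2,7,-104,0,0,0,88],[-2,7,-104,0,0,0,88],[-2,7,-104,0,0,0,88]]'; python3 -m jog '[[0,0,-1,0,0,0,40],[0,0,-1,0,0,0,40],[0,0,-1,0,0,0,40],[0,0,-1,0,0,0,40],[0,0,-1,0,0,0,40],[0,0,-1,0,0,0,40],[0,0,-1,0,0,0,40]]' 30
```

```text
clock: 6.8
position: [0.59, 0.1842, 0.0055]
orientation: [-0.554, -3.092, 0.001]
ft_force: [0.2, -0.3, -0.1]
finger_gap: 0.877
grasp_force: 0.0
clock: 7.38
position: [0.5904, 0.1861, 0.006]
orientation: [0.551, 3.091, 0.001]
ft_force: [-0.6, -0.7, 5.4]
finger_gap: 0.634
grasp_force: 30.0
```

```bash
python3 -m jog '[[0,0,30,0,0,0,40],[0,0,65,0,0,0,40],[0,0,104,0,0,0,40],[-8,-35,104,0,0,0,40],[-16,-70,104,0,0,0,40],[-24,-105,104,0,0,0,40],[-32,-140,104,0,0,0,40],[-40,-170,104,0,0,0,40]]'; python3 -m jog '[[-8,-35,0,0,0,0,40],[-16,-70,0,0,0,0,40],[-24,-105,0,0,0,0,40],[-32,-140,0,0,0,0,40],[-40,-175,0,0,0,0,40],[-48,-210,0,0,0,0,40],[-56,-245,0,0,0,0,40],[-63,-270,0,0,0,0,40]]';  python3 -m jog '[[-8,-30,0,0,0,0,40],[-16,-60,0,0,0,0,40],[-24,-90,0,0,0,0,40],[-27,-110,0,0,0,0,40],[-27,-116,0,0,0,0,40],[-27,-116,0,0,0,0,40],[-27,-116,0,0,0,0,40],[-27,-116,0,0,0,0,40]]'
python3 - <<'E'
from h import *
c=vision.read_camera("top"); zoom(c,(380,200,480,280),"pics/b.png",5)
c=vision.read_camera("side"); cv2.imwrite("pics/c.png",np.hstack([cv2.resize(cv2.imread("pics/b.png"),(400,320)),cv2.resize(c["image"][270:370,340:465,::-1],(400,320))]))
E
```

```text
clock: 8.05
position: [0.5483, 0.0129, 0.1086]
orientation: [-0.553, -3.092, 0.002]
ft_force: [-0.1, -0.4, -1.8]
finger_gap: 0.636
grasp_force: 30.0
clock: 8.72
position: [0.4848, -0.258, 0.1086]
orientation: [-0.555, -3.092, 0.002]
ft_force: [0.6, -0.7, -1.5]
finger_gap: 0.632
grasp_force: 30.0
clock: 9.38
position: [0.4601, -0.3679, 0.1084]
orientation: [-0.547, -3.093, -0.003]
ft_force: [-0.3, 1.4, -2.4]
finger_gap: 0.632
grasp_force: 30.0
```

View pics/c.png

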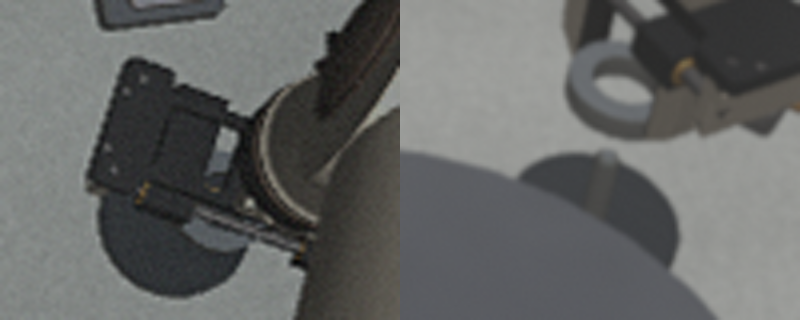

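The ring is held level above the stand, with its bore near (618,83) in the right half. The post tip is near (605,155).

Run:
```python
from h import *
c=vision.read_camera("side")
print(plane(c,[(340+215/3.2,270+84/3.2)],.119)*1000, plane(c,[(340+205/3.2,270+155/3.2)],.060)*1000, robot.state()["position"])
```

```text
[[ 449.02363842 -367.35732618  119.        ]] [[ 456.78478092 -368.01361672   60.        ]] [ 0.46024808 -0.36844242  0.10872769]
```

Run:
```python
from h import *
c=vision.read_camera("side"); zoom(c,(380,268,460,328),"pics/d.png",10)
```

```text
(no output)
```

View pics/d.png

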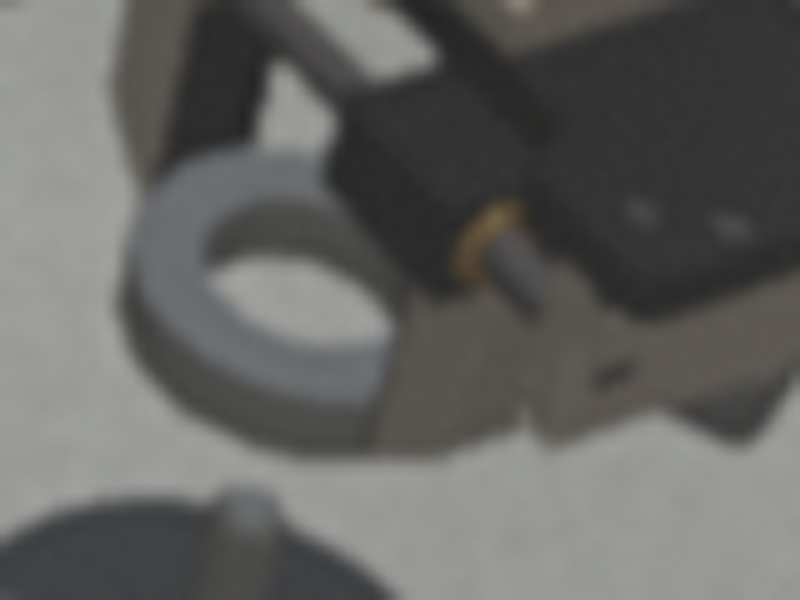

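In this crop the bore spans about x 205–395 and y 203–345, so its centre is near (300,274). The post tip is at (247,500).

Run:
```python
from h import *
c=vision.read_camera("side")
for z in (.115,.119): print(plane(c,[(409.6,294.9)],z)*1000)
print(plane(c,[(380+24.2,268+49.5)],.061)*1000)
```

```text
[[ 458.58817249 -366.55724466  115.        ]]
[[ 454.6534073  -368.32856386  119.        ]]
[[ 457.89246534 -367.3423023    61.        ]]
```

```bash
python3 -m jog '[[0,-1,-25,0,0,0,40],[0,-1,-45,0,0,0,40],[0,-1,-60,0,0,0,40],[0,-1,-75,0,0,0,40],[0,-1,-85,0,0,0,40],[0,-1,-89,0,0,0,40],[0,-1,-89,0,0,0,40],[0,-1,-89,0,0,0,40]]'
```

```text
clock: 10.3
position: [0.46, -0.3714, 0.0202]
orientation: [0.551, 3.092, -0.0]
ft_force: [0.4, -0.7, -1.2]
finger_gap: 0.637
grasp_force: 30.0
```

```bash
python3 -m jog '[[0,0,-2,0,0,0,40],[0,0,-2,0,0,0,40],[0,0,-2,0,0,0,75],[0,0,-2,0,0,0,82],[0,0,-2,0,0,0,82],[0,0,30,0,0,0,82],[0,0,70,0,0,0,82],[0,0,100,0,0,0,82]]'; python3 -m jog '[[24,28,0,0,0,-6,82],[48,56,0,0,0,-12,82],[71,83,0,0,0,-18,82],[95,111,0,0,0,-24,80],[118,138,0,0,0,-30,75],[142,165,0,0,0,-34,75],[142,165,0,0,0,-34,75],[142,165,0,0,0,-34,75]]'
python3 - <<'E'
from h import *
c=vision.read_camera("top"); zoom(c,(380,180,470,280),"pics/e.png",4)
c=vision.read_camera("side"); cv2.imwrite("pics/e.png",np.hstack([cv2.imread("pics/e.png"),cv2.resize(c["image"][290:370,340:440,::-1],(440,400))]))
E
```

```text
clock: 10.97
position: [0.4598, -0.3715, 0.1218]
orientation: [0.551, 3.092, -0.0]
ft_force: [0.5, -0.3, 0.7]
finger_gap: 0.821
grasp_force: 0.0
clock: 11.63
position: [0.6037, -0.2022, 0.12]
orientation: [1.422, 2.801, 0.003]
ft_force: [-0.8, -0.4, 0.1]
finger_gap: 0.75
grasp_force: 0.0
```

View pics/e.png

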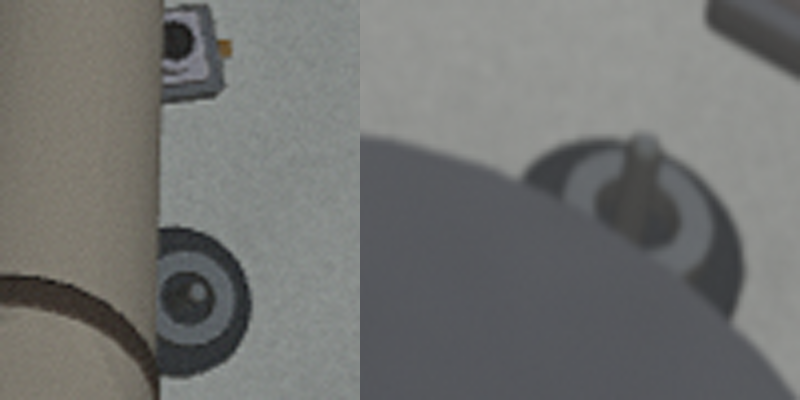

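The large ring lies flat round the post (bore around (190,297) left, post tip (645,145) right). Next is the small ring.

```bash
python3 -m jog '[[-1,-3,-35,0,0,0,75],[-1,-3,-70,0,0,0,75],[-1,-3,-100,0,0,0,75],[-1,-3,-115,0,0,0,75],[-1,-3,-115,0,0,0,75],[-1,-3,-115,0,0,0,75],[-1,-3,-115,0,0,0,30],[-1,-3,-115,0,0,0,30]]'; python3 -m jog '[[0,0,0,0,0,0,30],[0,0,0,0,0,0,30],[0,0,0,0,0,0,30],[0,0,0,0,0,0,30],[0,0,0,0,0,0,30]]' 30; python3 -m jog '[[0,0,35,0,0,0,30],[0,0,70,0,0,0,30],[0,0,110,0,0,0,30],[0,0,110,0,0,0,30],[0,0,110,0,0,0,30]]'
```

```text
clock: 12.4
position: [0.601, -0.2102, 0.0058]
orientation: [1.432, 2.794, 0.0]
ft_force: [0.1, 0.4, 0.9]
finger_gap: 0.65
grasp_force: 0.0
clock: 12.82
position: [0.6015, -0.2093, 0.0057]
orientation: [1.43, 2.795, 0.001]
ft_force: [-0.0, 0.3, 5.2]
finger_gap: 0.486
grasp_force: 30.0
clock: 13.23
position: [0.6024, -0.21, 0.1176]
orientation: [1.429, 2.792, 0.001]
ft_force: [-0.6, 0.0, -1.8]
finger_gap: 0.487
grasp_force: 30.0
```

```bash
python3 -m jog '[[-23,-27,0,0,0,6,30],[-46,-54,0,0,0,12,30],[-70,-80,0,0,0,18,30],[-93,-107,0,0,0,24,30],[-116,-134,0,0,0,30,30],[-139,-161,0,0,0,34,30],[-139,-161,0,0,0,34,30],[-139,-161,0,0,0,34,30]]'; python3 -m jog '[[0,0,0,0,0,0,30],[0,0,0,0,0,0,30]]'
python3 - <<'E'
from h import *
c=vision.read_camera("side"); zoom(c,(380,268,460,328),"pics/f.png",10)
E
```

```text
clock: 13.9
position: [0.4573, -0.3726, 0.1127]
orientation: [-0.561, -3.087, -0.001]
ft_force: [0.3, -0.8, -1.8]
finger_gap: 0.484
grasp_force: 30.0
clock: 14.07
position: [0.462, -0.3683, 0.1137]
orientation: [-0.549, -3.092, -0.003]
ft_force: [0.4, -0.3, -0.2]
finger_gap: 0.489
grasp_force: 30.0
```

View pics/f.png

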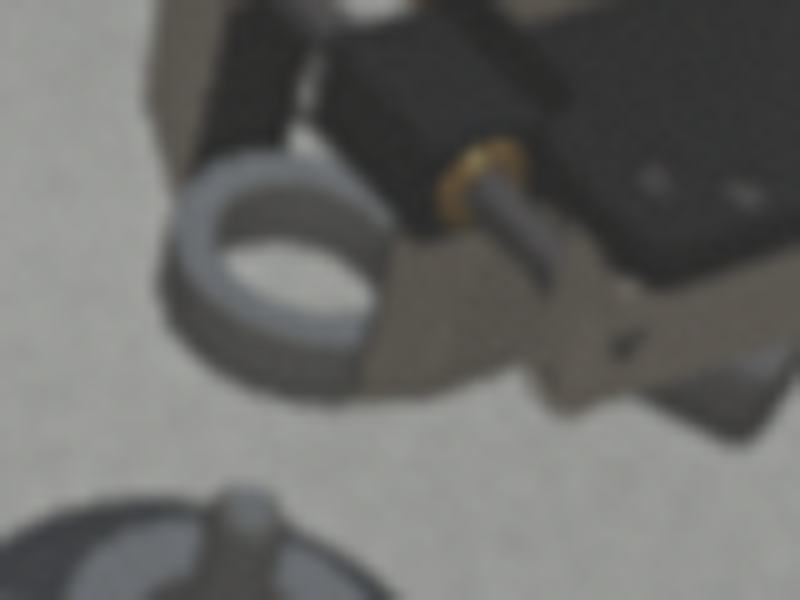

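The small ring is held level, its bore centre near (297,252) in this crop. The post tip at (247,500) is almost on the same line, within a few mm.

```bash
python3 -m jog '[[2,-2,-20,0,0,0,30],[2,-2,-40,0,0,0,30],[2,-2,-50,0,0,0,30],[2,-2,-60,0,0,0,30],[2,-2,-70,0,0,0,30],[2,-2,-77,0,0,0,30],[2,-2,-77,0,0,0,30],[2,-2,-77,0,0,0,30]]'
```

```text
clock: 14.78
position: [0.4635, -0.3721, 0.0376]
orientation: [-0.551, -3.092, -0.0]
ft_force: [0.1, -0.3, -0.7]
finger_gap: 0.487
grasp_force: 30.0
```

```bash
python3 -m jog '[[0,0,-3,0,0,0,30],[0,0,-3,0,0,0,30],[0,0,-3,0,0,0,60],[0,0,-3,0,0,0,66],[0,0,-3,0,0,0,66],[0,0,30,0,0,0,66],[0,0,60,0,0,0,66],[0,0,80,0,0,0,66]]'; python3 -m jog '[[0,38,0,0,0,-3,66],[0,76,0,0,0,-3,66],[0,114,0,0,0,-3,66],[0,152,0,0,0,-3,66],[0,190,0,0,0,-3,66],[0,231,0,0,0,-3,66],[0,231,0,0,0,-3,66],[0,231,0,0,0,-3,66]]'
python3 - <<'E'
from h import *
c=vision.read_camera("top"); zoom(c,(310,180,470,280),"pics/g.png",5)
E
```

```text
clock: 15.45
position: [0.4644, -0.3729, 0.1203]
orientation: [0.551, 3.091, -0.002]
ft_force: [0.1, -0.2, 0.4]
finger_gap: 0.659
grasp_force: 0.0
clock: 16.12
position: [0.464, -0.1384, 0.1183]
orientation: [0.623, 3.078, 0.001]
ft_force: [-0.4, -0.4, -0.0]
finger_gap: 0.658
grasp_force: 0.0
```

View pics/g.png

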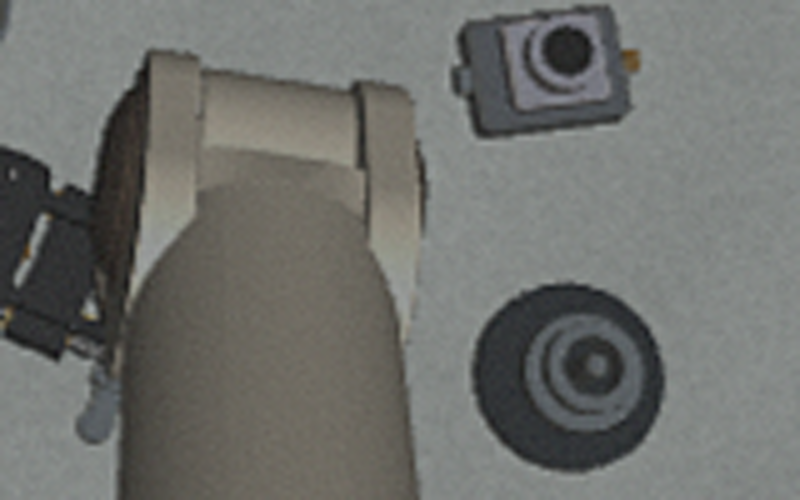

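Both rings are on the post: the small one at (594,362), inside the large one at (583,372). Next is rocker b.

```bash
python3 -m jog '[[-1,-2,-35,0,0,0,66],[-1,-2,-70,0,0,0,66],[-1,-2,-100,0,0,0,66],[-1,-2,-114,0,0,0,66],[-1,-2,-114,0,0,0,66],[-1,-2,-114,0,0,0,66],[-1,-2,-114,0,0,0,10],[-1,-2,-114,0,0,0,10]]' 30; python3 -m jog '[[0,0,0,0,0,0,10],[0,0,0,0,0,0,10],[0,0,0,0,0,0,10],[0,0,0,0,0,0,10],[0,0,0,0,0,0,10],[0,0,0,0,0,0,10]]' ; python3 -m jog '[[0,0,35,0,0,0,10],[0,0,70,0,0,0,10],[0,0,110,0,0,0,10],[0,0,110,0,0,0,10],[0,0,110,0,0,0,10]]'
```

```text
clock: 16.83
position: [0.4628, -0.1446, 0.004]
orientation: [0.635, 3.076, -0.001]
ft_force: [0.1, -1.1, 0.3]
finger_gap: 0.56
grasp_force: 0.0
clock: 17.33
position: [0.4629, -0.1431, 0.004]
orientation: [0.631, 3.077, 0.0]
ft_force: [-0.3, 0.4, 2.6]
finger_gap: 0.255
grasp_force: 30.0
clock: 17.75
position: [0.4644, -0.144, 0.116]
orientation: [0.631, 3.072, -0.001]
ft_force: [-1.5, -1.0, -1.4]
finger_gap: 0.254
grasp_force: 30.0
```

```bash
python3 -m jog '[[0,38,0,0,0,5,10],[0,76,0,0,0,10,10],[0,114,0,0,0,15,10],[0,152,0,0,0,19,10],[0,190,0,0,0,19,10],[0,228,0,0,0,19,10],[0,266,0,0,0,19,10],[0,290,0,0,0,19,10]]';python3 -m jog '[[0,38,0,0,0,0,10],[-4,76,0,0,0,0,10],[-8,114,0,0,0,0,10],[-12,152,0,0,0,0,10],[-15,190,0,0,0,0,10],[-15,228,0,0,0,0,10],[-15,260,0,0,0,0,10],[-15,270,0,0,0,0,10]]';python3 -m jog '[[0,0,0,0,0,0,10],[0,0,0,0,0,0,10],[0,0,0,0,0,0,10]]'
python3 - <<'E'
from h import *
c=vision.read_camera("side"); zoom(c,(110,120,250,225),"pics/h.png",5)
E
```

```text
clock: 18.42
position: [0.4607, 0.1508, 0.1123]
orientation: [-0.11, -3.137, -0.002]
ft_force: [-0.1, -0.1, -0.8]
finger_gap: 0.259
grasp_force: 30.0
clock: 19.08
position: [0.4443, 0.4228, 0.112]
orientation: [-0.106, -3.137, -0.005]
ft_force: [0.4, 1.6, -1.2]
finger_gap: 0.259
grasp_force: 30.0
clock: 19.33
position: [0.4474, 0.4141, 0.1121]
orientation: [-0.118, -3.138, 0.005]
ft_force: [0.2, -0.2, -1.8]
finger_gap: 0.26
grasp_force: 30.0
```

View pics/h.png

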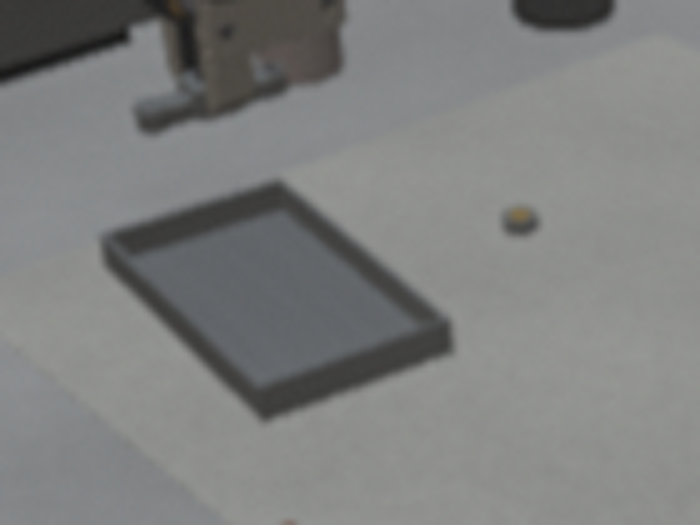

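The rocker hangs level, parallel to the tray's short side, above its far part; the tray is empty. I'll lower it.

```bash
python3 -m jog '[[1,1,-35,0,0,0,10],[1,1,-65,0,0,0,10],[1,1,-85,0,0,0,10],[1,1,-97,0,0,0,10],[1,1,-101,0,0,0,10],[1,1,-103,0,0,0,10],[1,1,-103,0,0,0,10],[1,1,-103,0,0,0,10]]'; python3 -m jog '[[0,0,-1,0,0,0,10],[0,0,-1,0,0,0,10],[0,0,-1,0,0,0,35],[0,0,-1,0,0,0,45],[0,0,-1,0,0,0,45],[0,0,30,0,0,0,45],[0,0,65,0,0,0,45],[0,0,100,0,0,0,60]]'
```

```text
clock: 20.05
position: [0.4495, 0.4184, 0.0122]
orientation: [0.116, 3.138, 0.003]
ft_force: [0.8, -0.7, -1.0]
finger_gap: 0.257
grasp_force: 30.0
clock: 20.72
position: [0.4477, 0.4172, 0.1111]
orientation: [-0.115, -3.138, 0.002]
ft_force: [0.5, 0.8, 0.8]
finger_gap: 0.489
grasp_force: 0.0
```

```bash
python3 -m jog '[[0,-38,0,0,0,-7,66],[0,-76,0,0,0,-14,66],[0,-114,0,0,0,-21,66],[0,-152,0,0,0,-28,66],[0,-190,0,0,0,-35,66],[2,-228,0,0,0,-42,66],[2,-266,0,0,0,-49,66],[4,-290,0,0,0,-50,66]]';python3 -m jog '[[0,-38,0,0,0,0,66],[0,-76,0,0,0,0,66],[0,-114,0,0,0,0,66],[0,-144,0,0,0,0,66],[0,-144,0,0,0,0,66],[0,-144,0,0,0,0,66],[0,-144,0,0,0,0,66]]'
python3 - <<'E'
from h import *
c=vision.read_camera("top"); zoom(c,(70,215,190,300),"pics/i.png",6)
E
```

```text
clock: 21.38
position: [0.4519, 0.1235, 0.1109]
orientation: [1.444, 2.789, -0.002]
ft_force: [0.5, 0.3, -0.6]
finger_gap: 0.66
grasp_force: 0.0
clock: 21.97
position: [0.4527, -0.0155, 0.1109]
orientation: [1.431, 2.796, 0.001]
ft_force: [0.4, 0.2, 0.7]
finger_gap: 0.663
grasp_force: 0.0
```

View pics/i.png

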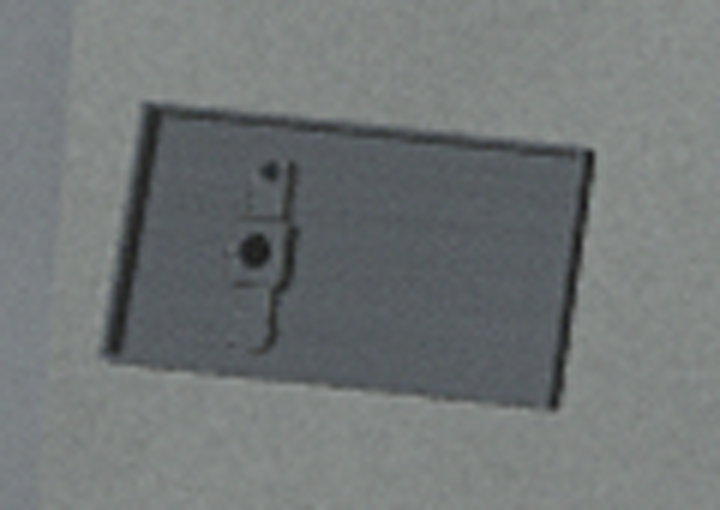

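The first rocker lies flat in the tray, its block mark at (255,250) in this crop, with free floor to the right. Next is rocker a.

```bash
python3 -m jog '[[-1,0,-35,0,0,0,66],[-1,0,-70,0,0,0,66],[-1,0,-95,0,0,0,66],[-1,0,-106,0,0,0,66],[-1,0,-106,0,0,0,66],[-1,0,-106,0,0,0,66],[-1,0,-106,0,0,0,10],[-1,0,-106,0,0,0,10]]' 30; python3 -m jog '[[0,0,0,0,0,0,10],[0,0,0,0,0,0,10],[0,0,0,0,0,0,10],[0,0,0,0,0,0,10],[0,0,0,0,0,0,10],[0,0,0,0,0,0,10]]' ; python3 -m jog '[[0,0,35,0,0,0,10],[0,0,70,0,0,0,10],[0,0,106,0,0,0,10],[0,0,106,0,0,0,10],[0,0,106,0,0,0,10]]'; python3 -m jog '[[0,38,0,0,0,7,10],[0,76,0,0,0,14,10],[0,114,0,0,0,21,10],[0,152,0,0,0,28,10],[0,190,0,0,0,35,10],[-4,228,0,0,0,42,10],[-8,260,0,0,0,49,10],[-8,290,0,0,0,50,10]]'; python3 -m jog '[[0,38,0,0,0,0,10],[0,64,0,0,0,0,10],[0,64,0,0,0,0,10],[0,64,0,0,0,0,10],[0,64,0,0,0,0,10],[0,64,0,0,0,0,10]]'
```

```text
clock: 22.68
position: [0.4528, -0.0156, 0.0059]
orientation: [1.429, 2.795, 0.002]
ft_force: [0.2, 0.1, -0.0]
finger_gap: 0.559
grasp_force: 0.0
clock: 23.18
position: [0.4518, -0.0164, 0.0051]
orientation: [1.431, 2.796, 0.0]
ft_force: [-1.0, 0.1, 6.5]
finger_gap: 0.259
grasp_force: 30.0
clock: 23.6
position: [0.4532, -0.0164, 0.1125]
orientation: [1.43, 2.793, 0.003]
ft_force: [0.4, -0.3, -0.9]
finger_gap: 0.262
grasp_force: 30.0
clock: 24.27
position: [0.4407, 0.2754, 0.1086]
orientation: [-0.102, -3.136, 0.002]
ft_force: [1.0, -0.3, -1.4]
finger_gap: 0.255
grasp_force: 30.0
clock: 24.77
position: [0.4431, 0.3356, 0.1093]
orientation: [-0.118, -3.137, 0.004]
ft_force: [-0.8, 0.3, -1.1]
finger_gap: 0.259
grasp_force: 30.0
```

```bash
python3 -m jog '[[0,1,-35,0,0,0,10],[0,1,-65,0,0,0,10],[0,1,-85,0,0,0,10],[0,1,-95,0,0,0,10],[0,1,-99,0,0,0,10],[0,1,-100,0,0,0,10],[0,1,-100,0,0,0,10],[0,1,-100,0,0,0,10]]'; python3 -m jog '[[0,0,-1,0,0,0,10],[0,0,-1,0,0,0,10],[0,0,-1,0,0,0,35],[0,0,-1,0,0,0,45],[0,0,-1,0,0,0,45],[0,0,30,0,0,0,45],[0,0,65,0,0,0,45],[0,0,100,0,0,0,60]]'; python3 -m jog '[[-20,-30,30,0,0,0,60],[-40,-60,60,0,0,0,60],[-60,-90,100,0,0,0,60],[-60,-130,130,0,0,0,60],[-60,-170,130,0,0,0,60],[-60,-200,130,0,0,0,60],[-60,-200,130,0,0,0,60],[-60,-200,130,0,0,0,60]]'
python3 - <<'E'
from h import *
c=vision.read_camera("top"); cv2.imwrite("pics/j.png",cv2.resize(c["image"][140:300,80:460,::-1],None,fx=2.1,fy=2.1,interpolation=cv2.INTER_CUBIC))
s=vision.read_camera("side"); a=cv2.resize(s["image"][285:365,350:450,::-1],(400,320)); b=cv2.resize(s["image"][130:230,120:245,::-1],(400,320))
cv2.imwrite("pics/k.png",np.hstack([a,b]))
t=cv2.imread("pics/j.png"); t=t[:,:798]; k=cv2.imread("pics/k.png")[:,:t.shape[1]]
k=cv2.resize(k,(t.shape[1],250)); cv2.imwrite("pics/l.png",np.vstack([t,k])); print(t.shape)
E
```

```text
clock: 25.43
position: [0.4445, 0.3394, 0.0121]
orientation: [0.116, 3.138, 0.002]
ft_force: [-0.2, 0.0, -1.8]
finger_gap: 0.256
grasp_force: 30.0
clock: 26.1
position: [0.4426, 0.3383, 0.1112]
orientation: [-0.115, -3.137, 0.002]
ft_force: [0.9, 1.0, -0.0]
finger_gap: 0.487
grasp_force: 0.0
clock: 26.77
position: [0.3839, 0.1351, 0.2417]
orientation: [0.125, 3.137, -0.002]
ft_force: [0.3, 0.6, -0.4]
finger_gap: 0.599
grasp_force: 0.0
(336, 798, 3)
```

View pics/l.png

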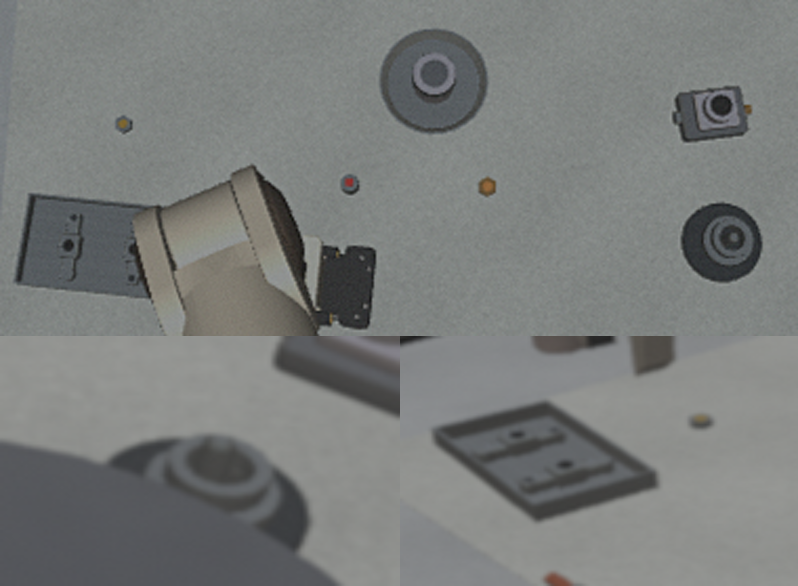

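The check picture shows both rockers flat and apart in the tray, with marks at (517,435) and (565,465) in the side crop. The piston is upright in the dish at (434,74), both rings are threaded flat on the post at (730,238), and the carburettor at (712,112) is in place. I'm handing in.

```bash
python3 -m jog '[[0,0,0,0,0,0,60],[0,0,0,0,0,0,60],[0,0,0,0,0,0,60],[0,0,0,0,0,0,60]]' >/dev/null; python3 -c "
from rig import robot; print(robot.hand_in())"
```

```text
the job is handed in; nothing more can be done
None
```

The job is handed in at about 27 s on the clock; no verdict came back, but the last pictures show both rings flat on the post (larger below), the piston crown up in the dish, both rockers flat and apart in the tray, and the carburettor where it was.

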